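# Free the stuck rack clamp and snug the tube rack home

## Robot

A 6-joint arm with a two-finger parallel gripper is mounted at the origin on the work surface. World frame = base frame: x ahead of the robot, y to its left, z up, the work surface at z = 0. Lengths are in m, angles in rad, forces in N, time in s.
With the tool pointing down it reaches from about 0.25 to 0.725 m from the base axis. Payload 4 kg.
Tool frame: the origin (TCP) lies between the finger pads; the fingertips stand 8 mm ahead of it and the grasp point (between the pads) lies 11 mm behind it; z points along the fingers, y is the direction in which the jaws open and shut (so a half turn about z gives the same grasp; the last joint's range is limited). The gripper opens to 85 mm and grips with 20 to 120 N. Pads are 22 mm wide; open, the fingers measure 114 mm over their backs; the gripper's body (76 mm by 85 mm) begins 54 mm behind the grasp point. The pads swing forward as they close: fully open they stand 13 mm farther back than shut.
Start: joints at [-1.331, 0.241, 0.005, 1.335, 0, 1.571], TCP at [0.119, -0.486, 0.239] pointing down, gripper open.
Joint ranges: [-2.72, 2.72], [-1.05, 1.87], [-1.09, 1.28], [-1.99, 2.15], [-1.42, 1.44], [-3.14, 3.14]. Speed limits (rad/s): [2.79, 2.79, 3.14, 3.14, 3.14, 3.14].

## Interface

Orientations are given as a unit quaternion [x, y, z, w].
In Python, from workcell import * gives the robot as it stands.
- The arm moves only by the tool send_rows, never from a script. Its argument "increments" is a list that holds one entry, the list of rows, each a list of 6 numbers: the shift along the tool's x, y, z in units of 50 mm (1.0 is 50 mm), then the turn, a rotation vector about the tool's x, y, z in units of 10 degrees (1.0 is 10 degrees). In form: [[[x, y, z, ax, ay, az], ...]]. A call has 1 to 8 rows; each row shifts and turns the commanded pose from where the row before left it, along the tool's axes as they then stand; what a row does not reach is not made up. A row lasts 1/8 s, in which the tool goes at most 62.5 mm and 10.7 degrees, less where a joint would pass 70% of its speed; a pose out of reach is approached as far as the arm can. A call with a number of a shift or a turn outside -1 to 1 is refused whole. A call with a gripper value outside its range is refused whole. "grip" is the closure, from 0 (fully open) to 1 (shut), set as the call begins (left out, the last holds). The fingers move at their own pace and stop on an object; the grip force is fixed at half the most. Time passes only in rows, so rows that do not move let the fingers close. It gives the time, the measured TCP pose, the force and the opening at its end, in the units of the state.
- get_obs(): the state, without advancing time (a new reading comes with each control period).
- camera(name): name is "side" or "top" or "wrist"; returns a dict with "color" (420x560x3 uint8, red, green, blue), "z_map" (420x560 float32, m along the optical axis (not along the pixel's ray), 0 where there is no reading), "intrinsics" (3x3 intrinsics, pixels), "dist" ([k1, k2, p1, p2, k3] as OpenCV has them; the pictures are not rectified), "pose" (4x4, takes a point from camera to world coordinates); the wrist camera has in their place "mount" (4x4, takes a point from camera to tool coordinates, whose origin is the TCP and whose axes are the flange's). Camera axes: x right, y down, z forward; pixel columns grow to the right and rows downward; lengths in m; the calibration is good to about 2 mm. A picture is of the moment at which its call begins: read the wrist's pose just before it.
- job_done(): hands the job in, once; it reports no verdict.
The state is a dict: "clock": time; "joint_pos": joint angles; "joint_vel": joint speeds; "tau": joint torques, N m; "eef_pos": TCP position; "tool_rot": TCP orientation; "ft_force": force on the tool from outside, world axes, zero at the start; "ft_torque": the same for the moment, N m; "grip_width": finger opening in m.
Only numpy, scipy, OpenCV 4.12 (cv2) and the standard library are available. Lean on these libraries where they do the work, as an engineer would, in place of code of your own. Each camera call takes 0.05 s, during which the arm holds its last target.

## Task

The swing clamp of the sample-tube rack dock has seized: take hold of the T-shaped knob on top, break it loose counter-clockwise (seen from above) with a short firm twist, and then turn it on easily until its arm has pushed the tube rack fully home against the end stop. Press the rack there snugly with the arm for a moment, with about 7 newtons and never more than 12, then let go of the knob and back away, leaving the arm still bearing on the rack. Work the clamp only by its knob, keep your hands off the rack and the arm, and leave the bottle, the tip box and the tube stand where they are.

Things in the scene. Friction and masses are not known exactly. Their poses are not given: they have to be found in the camera images.
- knob_grip (a point): Centre of the black T-knob's grip bar, on the clamp's vertical turning axis, 127 mm above the bench. Bar 60 mm long (this point's x), 14 mm wide (y), 34 mm high; pinch it from above across the 14 mm. +x points the way the clamp arm below points; z up. The bar's underside, a 34 mm disc at 102 to 110 mm, is higher than all else near (tube caps end at 91 mm above the bench).
- knob (a joint): Turn of the knob, rad, counter-clockwise from above positive, 0 to 1.75. Starts at 0 to 0.06. Seized: after a little play it resists jerkily up to about 0.45 rad, at worst with 0.2 to 0.5 N m (it varies); then it gives suddenly and runs freely at about 0.1 N m friction, which also holds it where it is left. The roller meets the rack at about 0.9 to 1.15 rad; the rack is home at about 1.2 to 1.4.
- swing_arm: Steel clamp arm on the knob's shaft, turning with it, 48 mm above the bench; slightly springy, cranked clear of the rack's corner. Origin on the turning axis at bench height; x points from the axis to the roller. It carries an upright rubber roller 50 mm from the axis. The moment felt at the knob is the arm's push on the rack times 50 mm, plus the knob's friction.
- roller (a point): Centre of the upright rubber roller at the arm's end: 16 mm diameter, 34 to 62 mm above the bench, 50 mm from the turning axis.
- rack: Loose white tube rack, 56 (x) by 110 (y) by 54 mm high, red-capped tubes up to 85 mm, 0.22 kg. Origin under its centre, 6 mm above the bench. Between guide rails, it slides along its +y for 6 to 21 mm (under 3 N at the roller) to a dark steel end stop, which is adjustable and not measured: home must be felt. There the force rises steeply, several N per mm of roller travel.
- rack_end (a point): Middle of the rack's end wall that the roller pushes on, 48 mm above the bench.
- dock: Fixed aluminium dock plate, 135 by 262 mm, 6 mm thick, with the guide rails and the clamp's 36 mm high grey bearing block. Origin on the clamp's turning axis at bench height; y runs along the rails to the end stop. At knob value 0 the arm points 1.3 rad clockwise of the dock's x axis.
- reagent: Bystander: brown bottle, 56 mm across, 110 mm high; origin under its centre.
- tip_box: Bystander: closed grey and white tip box, 87 by 122 by 64 mm high; origin under its centre.
- stand: Bystander: white 50 mm square block with one red-capped tube, 88 mm high in all; origin under its centre.
Mind the look-alikes: they are no part of the job. What is shaped like the rack but yellow is not meant.

How it is judged:
By the outcome, as a careful person would: the job done as asked, in the order asked, and still so for the second after the job is handed in, with the robot touching nothing.
It also fails if it takes over 66 s, if anything falls off the work surface, if the arm or the gripper's body presses on something with over 40 N, if the wrist force passes 120 N, or if a joint passes its speed limit or range.

## Working session

There is one attempt and no reset: what is moved stays moved. The work goes in short steps, Python scripts to look and compute and a tool call to move; the robot and the scene stay as the last step left them, time stands still between calls to the robot, and variables do not carry over. Pictures are saved under pics/ and viewed, and the job is handed in when it is done.

Besides the shell and the picture viewer there is one more tool, called after "Request:" by a JSON object that holds its "op" and its "data", one argument or row to a line. send_rows: Moves the arm, as the interface text tells. Its arguments: {"type":"object","properties":{"increments":{"type":"array"},"grip":{"type":"number"}},"required":["increments"]}

```bash
mkdir -p pics; ls; cat > h.py <<'E'
from workcell import *
import numpy as np, cv2
def save(name,fn):
    c=camera(name); cv2.imwrite('pics/'+fn,c['color'][:,:,::-1]); np.savez(''+fn[:-4]+'.npz',**{k:np.array(v) for k,v in c.items()}); return c
E
python3 - <<'E'
from h import *
o=get_obs()
for k in o: print(k,np.round(o[k],4))
for n in ['side','top','wrist']:
    c=save(n,n+'0.png'); print(n,c['intrinsics'],c['dist'],c.get('pose',c.get('mount')))
E
```

```text
pics
clock 0.0
joint_pos [-1.331   0.2414  0.0037  1.3352  0.      1.5708]
joint_vel [ 0.0001 -0.0026 -0.0018  0.0016  0.0007  0.0013]
tau [-2.70000e-03 -3.72317e+01  2.52409e+01  1.69000e-02 -1.00000e-04
  0.00000e+00]
eef_pos [ 0.1186 -0.4851  0.2384]
tool_rot [ 9.928e-01  1.196e-01 -1.000e-04 -1.100e-03]
ft_force [-0.0448 -0.2956 -0.5317]
ft_torque [ 0.0325 -0.0156  0.0276]
grip_width 0.0858
side [[426.56233877   0.         276.64091162]
 [  0.         426.56233877 207.30546935]
 [  0.           0.           1.        ]] [-0.10677953  0.          0.          0.          0.        ] [[-0.91584225 -0.28565248  0.28219787  0.2808545 ]
 [-0.40152362  0.64549952 -0.64969928  0.64954051]
 [ 0.00342962 -0.70833116 -0.70587195  0.82655727]
 [ 0.          0.          0.          1.        ]]
top [[538.46069645   0.         278.08863469]
 [  0.         538.46069645 205.78897341]
 [  0.           0.           1.        ]] [-0.1092112  0.         0.         0.         0.       ] [[-0.01022256 -0.99297078  0.11791748  0.42486718]
 [-0.99949775  0.00660928 -0.03099289  0.02764859]
 [ 0.02999568 -0.11817508 -0.99253963  1.41065432]
 [ 0.          0.          0.          1.        ]]
wrist [[352.56556043   0.         285.42158068]
 [  0.         352.56556043 214.71266947]
 [  0.           0.           1.        ]] [-0.0274668  0.         0.         0.         0.       ] [[ 4.15831141e-05 -9.55081126e-01 -2.96344463e-01  7.59531511e-02]
 [ 9.99999704e-01 -1.87996547e-04  7.46209508e-04  6.75450114e-04]
 [-7.68402353e-04 -2.96344406e-01  9.55080836e-01 -1.34914858e-01]
 [ 0.00000000e+00  0.00000000e+00  0.00000000e+00  1.00000000e+00]]
```

View pics/top0.png

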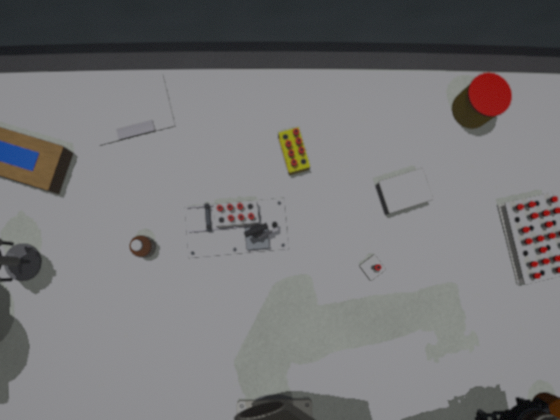

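View pics/side0.png

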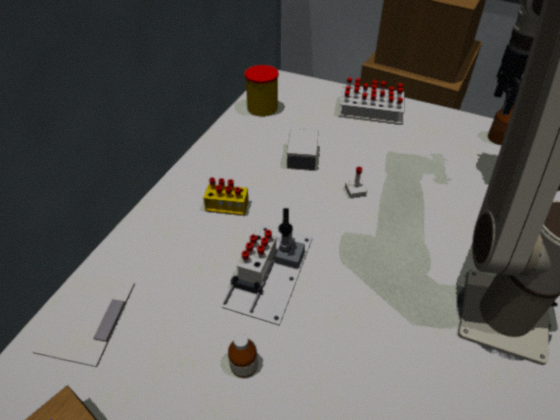

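View pics/wrist0.png

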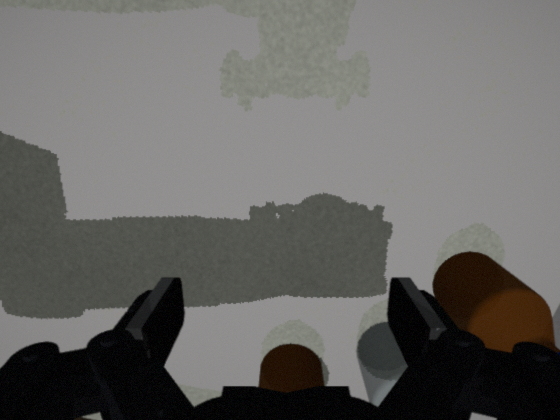

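The top view shows the dock at about (237,228), with the knob near (260,230) and the end stop near (208,217). I'll zoom in and take a rough 3D estimate.

```bash
cat >> h.py <<'E'
def ray(c,uv,T=None):
    p=cv2.undistortPoints(np.array([[uv]],float),c['intrinsics'],c['dist'])[0,0]
    T=c['pose'] if T is None else T
    return T[:3,3],T[:3,:3]@np.array([p[0],p[1],1.])
def onz(c,uv,z,T=None):
    o,d=ray(c,uv,T); return o+d*(z-o[2])/d[2]
def two(r1,r2):
    (a,d),(b,e)=r1,r2
    s=np.linalg.lstsq(np.stack([d,-e],1),b-a,rcond=None)[0]
    P,Q=a+d*s[0],b+e*s[1]; return (P+Q)/2,np.linalg.norm(P-Q)
def ld(n): return dict(np.load(''+n+'.npz'))
E
python3 - <<'E'
from h import *
t=ld('top0');s=ld('side0')
a=cv2.resize(t['color'][185:270,170:300],None,fx=6,fy=6,interpolation=cv2.INTER_CUBIC); cv2.imwrite('pics/tc.png',a[:,:,::-1])
a=cv2.resize(s['color'][190:330,210:330],None,fx=4.2,fy=4.2,interpolation=cv2.INTER_CUBIC);cv2.imwrite('pics/sc.png',a[:,:,::-1])
E
```

```text
(no output)
```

View pics/tc.png

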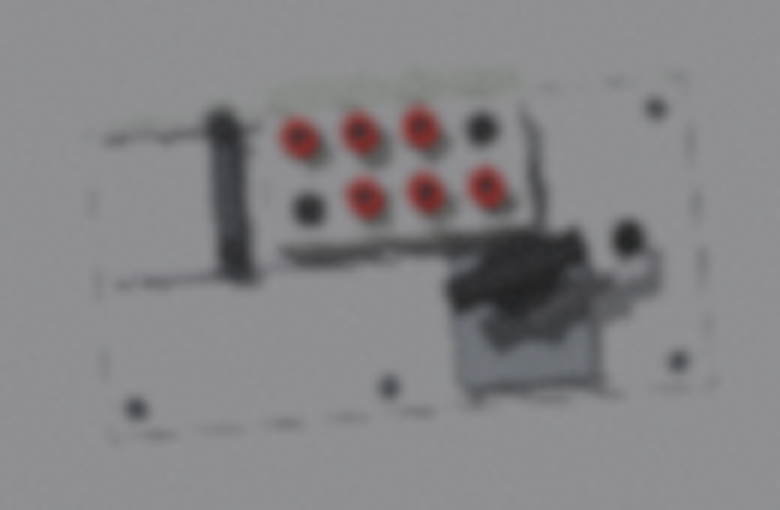

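View pics/sc.png

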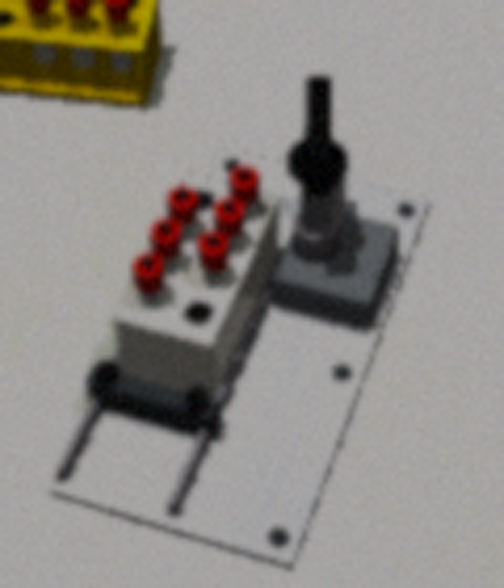

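```bash
python3 - <<'E'
from h import *
t=ld('top0');s=ld('side0')
print('knob top', onz(t,(255.8,230.3),.144), onz(t,(170+450/6,185+295/6),.144),onz(t,(170+583/6,185+240/6),.144))
f=lambda u,v:(170+u/6,185+v/6)
print('holes',[np.round(onz(t,f(*p),.006)[:2],4) for p in [(135,408),(388,387),(678,361),(655,108)]])
z=t['z_map']; 
for (u,v) in [(256,229),(255,231),(240,215),(300,300)]:
    p=cv2.undistortPoints(np.array([[[u,v]]],float),t['intrinsics'],t['dist'])[0,0]; P=t['pose']@np.r_[p*z[v,u],z[v,u],1]; print(u,v,P)
m=lambda c:(c['color'].max(2)<45)
# side bar pixel
print('side bar top',onz(s,(210+319/4.2,190+80/4.2),.144), two(ray(t,(255.8,230.3)),ray(s,(210+319/4.2,190+80/4.2))))
E
```

```text
knob top [0.51756441 0.04121019 0.144     ] [0.50863955 0.06666192 0.144     ] [0.52988537 0.01433923 0.144     ]
holes [array([0.4697, 0.2075]), array([0.478 , 0.0979]), array([ 0.4883, -0.028 ]), array([ 0.5991, -0.0191])]
256 229 [0.5207424  0.04073698 0.1425113  1.        ]
255 231 [0.51581982 0.04308462 0.14548936 1.        ]
240 215 [0.55939593 0.08040624 0.09152805 1.        ]
300 300 [ 0.34556439 -0.07089924 -0.0010598   1.        ]
side bar top [0.53226684 0.01789595 0.144     ] (array([0.5189403 , 0.04197352, 0.17089678]), np.float64(0.006992614749152326))
```

The knob is at about (0.518, 0.041) and its bar heads about -1.19 rad. I'll turn the tool x axis to about 1.95 rad, so J6 has range for the whole turn, and then travel above the knob.

Request:
{"op": "send_rows", "data": {
  "increments": [
    [[0,0,-0.1,0,0,-1],[0,0,-0.1,0,0,-1],[0,0,-0.1,0,0,-1],[0,0,-0.1,0,0,-1],[0,0,-0.1,0,0,-1],[0,0,-0.1,0,0,-1],[0,0,-0.1,0,0,-1],[0,0,-0.1,0,0,-1]]
  ]
}}

```text
clock: 1.15
eef_pos: [0.1187, -0.4854, 0.2791]
tool_rot: [0.682, 0.732, 0.0, -0.0]
ft_force: [0.1, 0.1, 0.1]
grip_width: 0.0856
```

Request:
{"op": "send_rows", "data": {
  "increments": [
    [[0,0,0,0,0,-0.9],[0,0,0,0,0,-0.9],[0.3,0.5,0,0,0,0],[0.49,0.81,0,0,0,0],[0.49,0.81,0,0,0,0],[0.49,0.81,0,0,0,0],[0.49,0.81,0,0,0,0],[0.49,0.81,0,0,0,0]]
  ]
}}

```text
clock: 2.15
eef_pos: [0.2797, -0.2723, 0.2792]
tool_rot: [0.561, 0.828, 0.0, -0.0]
ft_force: [0.3, 0.2, 0.3]
grip_width: 0.0856
```

Request:
{"op": "send_rows", "data": {
  "increments": [
    [[0.49,0.81,0,0,0,0],[0.49,0.81,0,0,0,0],[0.49,0.81,0,0,0,0],[0.49,0.81,0,0,0,0],[0.49,0.81,0,0,0,0],[0.49,0.81,0,0,0,0],[0.3,0.5,0,0,0,0],[0,0,0,0,0,0]]
  ]
}}

```text
clock: 3.15
eef_pos: [0.4687, -0.0225, 0.2786]
tool_rot: [0.56, 0.829, -0.0, -0.001]
ft_force: [-0.5, 0.7, -0.3]
grip_width: 0.0855
```

```bash
cat >> h.py <<'E'
from scipy.spatial.transform import Rotation as R
def ttool(o):
    T=np.eye(4);T[:3,:3]=R.from_quat(o['tool_rot']).as_matrix();T[:3,3]=o['eef_pos'];return T
def wsave(fn):
    T=ttool(get_obs()); c=camera('wrist'); T=T@c['mount']; c['pose']=T
    cv2.imwrite('pics/'+fn,c['color'][:,:,::-1]); np.savez(''+fn[:-4]+'.npz',**{k:np.array(v) for k,v in c.items()}); return c
def theta(o):
    x=ttool(o)[:3,0]; return np.arctan2(x[1],x[0])
def st():
    o=get_obs(); print({k:np.round(o[k],4).tolist() for k in o if k not in('joint_vel','tau')},'theta',round(theta(o),4)); return o
E
python3 - <<'E'
from h import *
st(); wsave('w1.png')
E
```

```text
{'clock': 3.15, 'joint_pos': [-0.048, 0.1662, 0.0133, 1.4191, 0.0, 1.14], 'eef_pos': [0.4687, -0.0225, 0.2786], 'tool_rot': [0.5597, 0.8287, -0.0003, -0.0005], 'ft_force': [-0.543, 0.6758, -0.3465], 'ft_torque': [-0.0209, 0.0344, 0.0355], 'grip_width': 0.0855} theta 1.9536
```

View pics/w1.png

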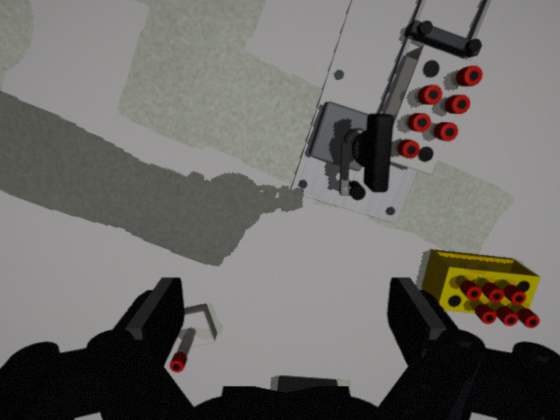

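The wrist view shows the black bar centred near (378,152), almost vertical in the image, with the rack to its right and the end stop at the top. I'll segment the bar top.

```bash
cat >> h.py <<'E'
def crop(c,x0,x1,y0,y1,f,fn):
    a=cv2.resize(c['color'][y0:y1,x0:x1],None,fx=f,fy=f,interpolation=cv2.INTER_CUBIC); cv2.imwrite('pics/'+fn,a[:,:,::-1])
def bar(c,box,th=40):
    x0,x1,y0,y1=box
    z=c['z_map']; v,u=np.mgrid[y0:y1,x0:x1]; Z=z[y0:y1,x0:x1]
    p=cv2.undistortPoints(np.stack([u.ravel(),v.ravel()],1)[:,None].astype(float),c['intrinsics'],c['dist'])[:,0]
    P=np.c_[p*Z.ravel()[:,None],Z.ravel(),np.ones(Z.size)]@c['pose'].T
    m=((P[:,2]>.136)&(P[:,2]<.155)&(Z.ravel()>0)).reshape(Z.shape).astype(np.uint8)
    n,l,s,_=cv2.connectedComponentsWithStats(m); k=1+np.argmax(s[1:,4]); mm=l==k
    Q=P[mm.ravel()]; zt=np.median(Q[:,2])
    uv=np.argwhere(mm)[:,::-1]+[x0,y0]
    W=np.array([onz(c,q,.144)[:2] for q in uv])
    r=cv2.minAreaRect((W*1000).astype(np.float32)); print('n',mm.sum(),'ztop',zt,'rect',r,'mean',W.mean(0))
    pc=np.linalg.svd(W-W.mean(0))[2][0]; print('axis',np.arctan2(pc[1],pc[0]))
    return r
E
python3 - <<'E'
from h import *
c=ld('w1'); crop(c,290,500,10,220,2.8,'w1c.png'); bar(c,(330,420,80,220))
E
```

```text
n 1508 ztop 0.14402457239359828 rect ((521.4739379882812, 41.70478820800781), (15.465873718261719, 58.40850830078125), 22.25080680847168) mean [0.52126448 0.0423724 ]
axis -1.1756928609286013
```

View pics/w1c.png

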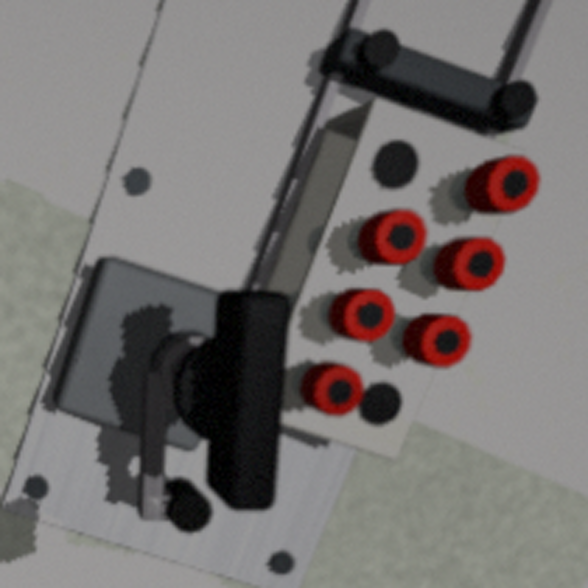

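Request:
{"op": "send_rows", "data": {
  "increments": [
    [[0.2,0.36,0.2,0,0,0],[0.2,0.37,0.4,0,0,0],[0.2,0.37,0.5,0,0,0],[0.2,0.36,0.4,0,0,0],[0,0,0.1,0,0,0],[0,0,0,0,0,0],[0,0,0,0,0,0]]
  ]
}}

```text
clock: 4.08
eef_pos: [0.5212, 0.0396, 0.2002]
tool_rot: [0.562, 0.827, 0.0, 0.001]
ft_force: [0.8, 0.2, -0.0]
grip_width: 0.0855
```

```bash

python3 - <<'E'
from h import *
o=st(); c=wsave('w2.png'); bar(c,(200,380,140,350))
E
```

```text
{'clock': 4.075, 'joint_pos': [0.0759, 0.3041, -0.0125, 1.2528, -0.0001, 1.2684], 'eef_pos': [0.5212, 0.0396, 0.2002], 'tool_rot': [0.5615, 0.8274, 0.0004, 0.0006], 'ft_force': [0.7806, 0.1846, -0.0356], 'ft_torque': [0.0156, -0.03, -0.0106], 'grip_width': 0.0855} theta 1.9491
n 2273 ztop 0.14402794686655165 rect ((521.8165283203125, 43.22676086425781), (13.307940483093262, 60.5428466796875), 22.39322853088379) mean [0.52152816 0.0443102 ]
axis -1.180921386427989
```

View pics/w2.png

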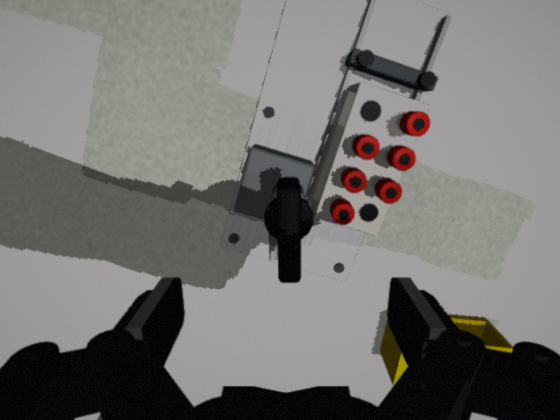

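The bar centre is at about (0.5217, 0.0425) with its top at 0.144, and both views agree to about 1.5 mm. Descending.

Request:
{"op": "send_rows", "data": {
  "increments": [
    [[0.05,0.03,0.2,0,0,-0.07],[0,0,0.4,0,0,0],[0,0,0.5,0,0,0],[0,0,0.3,0,0,0],[0,0,0.18,0,0,0],[0,0,0,0,0,0],[0,0,0,0,0,0]]
  ],
  "grip": 0
}}

```text
clock: 5.0
eef_pos: [0.5222, 0.0432, 0.1211]
tool_rot: [0.556, 0.831, 0.0, 0.001]
ft_force: [0.6, 0.2, -0.7]
grip_width: 0.0853
```

```bash

python3 - <<'E'
from h import *
o=st(); c=wsave('w3.png')
E
```

```text
{'clock': 5.0, 'joint_pos': [0.0824, 0.3677, -0.1393, 1.0623, 0.0, 1.2616], 'eef_pos': [0.5222, 0.0432, 0.1211], 'tool_rot': [0.556, 0.8312, 0.0005, 0.0006], 'ft_force': [0.6089, 0.2291, -0.6852], 'ft_torque': [0.0153, 0.0089, 0.0399], 'grip_width': 0.0853} theta 1.9624
```

View pics/w3.png

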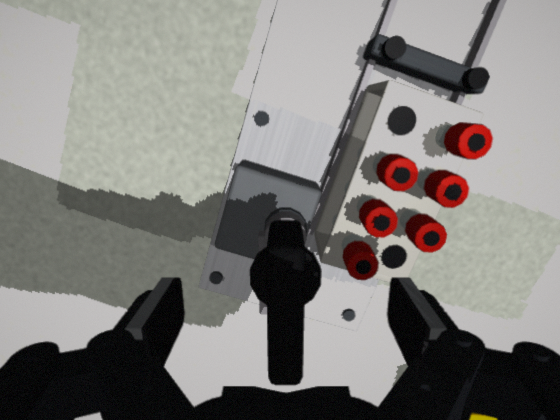

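The bar (u≈286) is centred between the pads (u≈285.5). Closing.

Request:
{"op": "send_rows", "data": {
  "increments": [
    [[0,0,0,0,0,0],[0,0,0,0,0,0],[0,0,0,0,0,0],[0,0,0,0,0,0],[0,0,0,0,0,0],[0,0,0,0,0,0],[0,0,0,0,0,0],[0,0,0,0,0,0]]
  ],
  "grip": 1
}}

```text
clock: 6.05
eef_pos: [0.5219, 0.0433, 0.1205]
tool_rot: [0.556, 0.831, 0.0, 0.0]
ft_force: [2.0, 1.3, 0.5]
grip_width: 0.0132
```

```bash

python3 - <<'E'
from h import *
o=st()
E
```

```text
{'clock': 6.05, 'joint_pos': [0.0825, 0.3682, -0.1401, 1.0615, 0.0003, 1.2617], 'eef_pos': [0.5219, 0.0433, 0.1205], 'tool_rot': [0.556, 0.8312, 0.0004, 0.0003], 'ft_force': [2.0178, 1.3401, 0.4613], 'ft_torque': [0.2418, -0.2521, -0.0826], 'grip_width': 0.0132} theta 1.9625
```

Request:
{"op": "send_rows", "data": {
  "increments": [
    [[0,0,0,0,0,-0.5],[0,0,0,0,0,-0.5],[0,0,0,0,0,-0.5]]
  ]
}}

```text
clock: 6.42
eef_pos: [0.5219, 0.0432, 0.1205]
tool_rot: [0.442, 0.897, 0.0, 0.0]
ft_force: [2.1, 1.1, 1.1]
grip_width: 0.0129
```

```bash

python3 - <<'E'
from h import *
o=st()
E
```

```text
{'clock': 6.425, 'joint_pos': [0.0825, 0.3682, -0.1402, 1.0617, 0.0004, 0.9976], 'eef_pos': [0.5219, 0.0432, 0.1205], 'tool_rot': [0.4418, 0.8971, 0.0003, 0.0002], 'ft_force': [2.0766, 1.1183, 1.1456], 'ft_torque': [0.2009, -0.3036, -0.3883], 'grip_width': 0.0129} theta 2.2264
```

Request:
{"op": "send_rows", "data": {
  "increments": [
    [[0,0,0,0,0,-0.5],[0,0,0,0,0,-0.5],[0,0,0,0,0,-0.5],[0,0,0,0,0,0],[0,0,0,0,0,0]]
  ]
}}

```text
clock: 7.05
eef_pos: [0.5217, 0.043, 0.1205]
tool_rot: [0.322, 0.947, -0.0, 0.0]
ft_force: [0.7, 0.3, 2.7]
grip_width: 0.0131
```

```bash

python3 - <<'E'
from h import *
o=st(); wsave('w4.png'); 
for i in range(4): print(np.round(np.r_[get_obs()['ft_force'],get_obs()['ft_torque']],3)); 
E
```

```text
{'clock': 7.05, 'joint_pos': [0.0824, 0.3681, -0.1403, 1.062, -0.0003, 0.7389], 'eef_pos': [0.5217, 0.043, 0.1205], 'tool_rot': [0.3224, 0.9466, -0.0001, 0.0003], 'ft_force': [0.7383, 0.349, 2.7294], 'ft_torque': [-0.0135, -0.2027, 0.1474], 'grip_width': 0.0131} theta 2.4851
[ 1.536  0.076  3.015  0.025 -0.128  0.195]
[ 1.536  0.076  3.015  0.025 -0.128  0.195]
[ 1.536  0.076  3.015  0.025 -0.128  0.195]
[ 1.536  0.076  3.015  0.025 -0.128  0.195]
```

View pics/w4.png

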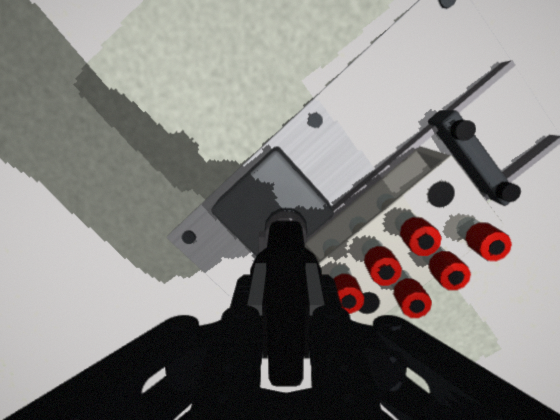

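Broken loose: it turned 0.52 rad with no slip, and the bar is still aligned at u≈286. I'll measure the free-running torque baseline next.

Request:
{"op": "send_rows", "data": {
  "increments": [
    [[0,0,0,0,0,-0.25],[0,0,0,0,0,-0.25],[0,0,0,0,0,-0.25]]
  ]
}}

```text
clock: 7.48
eef_pos: [0.5216, 0.0429, 0.1205]
tool_rot: [0.259, 0.966, -0.0, 0.0]
ft_force: [0.4, 0.1, 2.6]
grip_width: 0.0133
```

```bash

cat > s.py <<'E'
from h import *
o=get_obs(); print('t',round(o['clock'],2),'turn',round(theta(o)-1.9625,4),'F',np.round(o['ft_force'],2),'M',np.round(o['ft_torque'],3),'tau6',round(o['tau'][5],3),'p',np.round(o['eef_pos'],4), 'w',round(o['grip_width'],4))
E
python3 s.py
```

```text
t 7.47 turn 0.6544 F [0.36 0.14 2.63] M [-0.041 -0.099 -0.137] tau6 0.173 p [0.5216 0.0429 0.1205] w 0.0133
```

Request:
{"op": "send_rows", "data": {
  "increments": [
    [[0,0,0,0,0,-0.1],[0,0,0,0,0,-0.1],[0,0,0,0,0,-0.1],[0,0,0,0,0,-0.1]]
  ]
}}

```text
clock: 7.98
eef_pos: [0.5216, 0.0429, 0.1205]
tool_rot: [0.225, 0.974, -0.0, 0.0]
ft_force: [-0.6, -1.3, 4.9]
grip_width: 0.0135
```

```bash
python3 s.py
```

```text
t 7.97 turn 0.725 F [-0.56 -1.32  4.87] M [-0.184 -0.036 -0.069] tau6 0.023 p [0.5216 0.0429 0.1205] w 0.0135
```

Request:
{"op": "send_rows", "data": {
  "increments": [
    [[0,0,0,0,0,-0.1],[0,0,0,0,0,-0.1],[0,0,0,0,0,-0.1],[0,0,0,0,0,-0.1]]
  ]
}}

```text
clock: 8.48
eef_pos: [0.5216, 0.0428, 0.1205]
tool_rot: [0.191, 0.982, -0.0, 0.0]
ft_force: [0.3, -0.2, 5.2]
grip_width: 0.013
```

```bash
python3 s.py
```

```text
t 8.47 turn 0.7948 F [ 0.27 -0.19  5.18] M [-0.323  0.026 -0.053] tau6 0.02 p [0.5216 0.0428 0.1205] w 0.013
```

Request:
{"op": "send_rows", "data": {
  "increments": [
    [[0,0,0,0,0,-0.1],[0,0,0,0,0,-0.1],[0,0,0,0,0,-0.1],[0,0,0,0,0,-0.1],[0,0,0,0,0,-0.1],[0,0,0,0,0,-0.1]]
  ]
}}

```text
clock: 9.22
eef_pos: [0.5215, 0.0428, 0.1205]
tool_rot: [0.139, 0.99, -0.0, 0.0]
ft_force: [0.2, -1.6, 4.6]
grip_width: 0.013
```

```bash
cat >>s.py <<'E'
L=[]
for i in range(4):
    camera('top'); o=get_obs(); L.append(np.r_[o['ft_torque'][2],o['tau'][5],o['ft_force']])
print('avg Mz,tau6,F',np.round(np.mean(L,0),3),'Mz each',np.round(np.array(L)[:,0],3),'turn',round(theta(get_obs())-1.9625,4))
E
python3 s.py; python3 -c "
from h import *
wsave('w5.png')"
```

```text
t 9.22 turn 0.8996 F [ 0.23 -1.61  4.65] M [-0.288  0.042 -0.084] tau6 0.02 p [0.5215 0.0428 0.1205] w 0.013
avg Mz,tau6,F [ 0.025 -0.012 -0.246 -2.008  5.406] Mz each [0.006 0.051 0.015 0.028] turn 0.8993
```

View pics/w5.png

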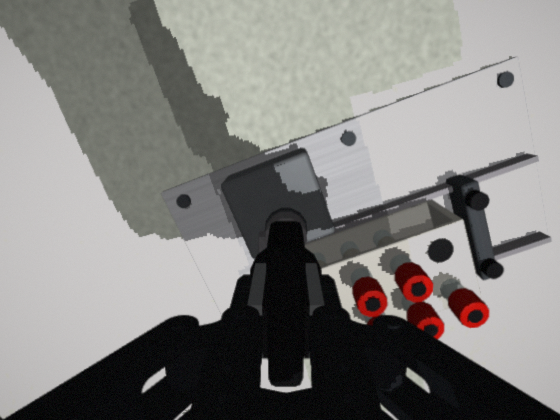

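Request:
{"op": "send_rows", "data": {
  "increments": [
    [[0,0,0,0,0,-0.1],[0,0,0,0,0,-0.1],[0,0,0,0,0,-0.1],[0,0,0,0,0,-0.1]]
  ]
}}

```text
clock: 9.98
eef_pos: [0.5215, 0.0427, 0.1205]
tool_rot: [0.105, 0.994, -0.0, 0.0]
ft_force: [0.2, -1.1, 5.4]
grip_width: 0.0133
```

```bash
python3 s.py
```

```text
t 9.97 turn 0.9691 F [ 0.2  -1.07  5.45] M [-0.389 -0.012 -0.159] tau6 -0.052 p [0.5215 0.0427 0.1205] w 0.0133
avg Mz,tau6,F [-0.05  -0.073 -0.223 -1.312  5.711] Mz each [-0.088 -0.076 -0.056  0.021] turn 0.9689
```

Request:
{"op": "send_rows", "data": {
  "increments": [
    [[0,0,0,0,0,-0.1],[0,0,0,0,0,-0.1],[0,0,0,0,0,-0.1],[0,0,0,0,0,-0.1]]
  ]
}}

```text
clock: 10.68
eef_pos: [0.5215, 0.0427, 0.1205]
tool_rot: [0.07, 0.998, -0.0, 0.0]
ft_force: [0.4, -2.8, 5.2]
grip_width: 0.0133
```

```bash
python3 s.py
```

```text
t 10.68 turn 1.0389 F [ 0.41 -2.83  5.18] M [-0.285  0.002 -0.204] tau6 -0.054 p [0.5215 0.0427 0.1205] w 0.0133
avg Mz,tau6,F [-0.048 -0.074  0.227 -1.595  5.14 ] Mz each [ 0.    -0.072 -0.053 -0.066] turn 1.0387
```

Request:
{"op": "send_rows", "data": {
  "increments": [
    [[0,0,0,0,0,-0.1],[0,0,0,0,0,-0.1],[0,0,0,0,0,-0.1]]
  ]
}}

```text
clock: 11.25
eef_pos: [0.5215, 0.0426, 0.1205]
tool_rot: [0.044, 0.999, -0.0, 0.0]
ft_force: [-0.9, -1.7, 5.0]
grip_width: 0.0134
```

```bash
python3 s.py; python3 -c "
from h import *
wsave('w6.png')"
```

```text
t 11.25 turn 1.0912 F [-0.89 -1.71  5.02] M [-0.394  0.035 -0.118] tau6 -0.055 p [0.5215 0.0426 0.1205] w 0.0134
avg Mz,tau6,F [-0.061 -0.074  0.136 -2.032  4.941] Mz each [-0.056 -0.033 -0.068 -0.087] turn 1.091
```

View pics/w6.png

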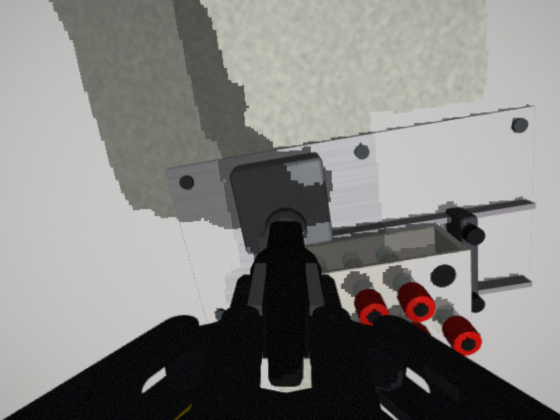

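Contact is at about 0.95 rad of turn (both tau6 and Mz step by about 0.07 N m) and the rack is sliding. I'll continue in small steps and feel for the stop.

Request:
{"op": "send_rows", "data": {
  "increments": [
    [[0,0,0,0,0,-0.1],[0,0,0,0,0,-0.1]]
  ]
}}

```text
clock: 11.75
eef_pos: [0.5215, 0.0426, 0.1205]
tool_rot: [0.026, 1.0, -0.0, 0.0]
ft_force: [-0.6, -2.0, 5.5]
grip_width: 0.0132
```

```bash
python3 s.py
```

```text
t 11.75 turn 1.1261 F [-0.59 -1.97  5.49] M [-0.368 -0.006 -0.137] tau6 -0.055 p [0.5215 0.0426 0.1205] w 0.0132
avg Mz,tau6,F [-0.054 -0.076  0.107 -1.521  5.138] Mz each [-0.097 -0.041 -0.025 -0.052] turn 1.1259
```

Request:
{"op": "send_rows", "data": {
  "increments": [
    [[0,0,0,0,0,-0.05],[0,0,0,0,0,-0.05]]
  ]
}}

```text
clock: 12.2
eef_pos: [0.5215, 0.0426, 0.1205]
tool_rot: [0.018, 1.0, -0.001, 0.0]
ft_force: [-0.5, -2.1, 5.5]
grip_width: 0.0129
```

```bash
python3 s.py;python3 -c "
from h import *
c=save('top','t7.png');crop(c,170,300,185,270,6,'t7c.png')"
```

```text
t 12.2 turn 1.1433 F [-0.5  -2.14  5.47] M [-0.405  0.08  -0.136] tau6 -0.106 p [0.5215 0.0426 0.1205] w 0.0129
avg Mz,tau6,F [-0.104 -0.099 -0.621 -1.83   5.71 ] Mz each [-0.12  -0.094 -0.109 -0.095] turn 1.1432
```

View pics/t7c.png

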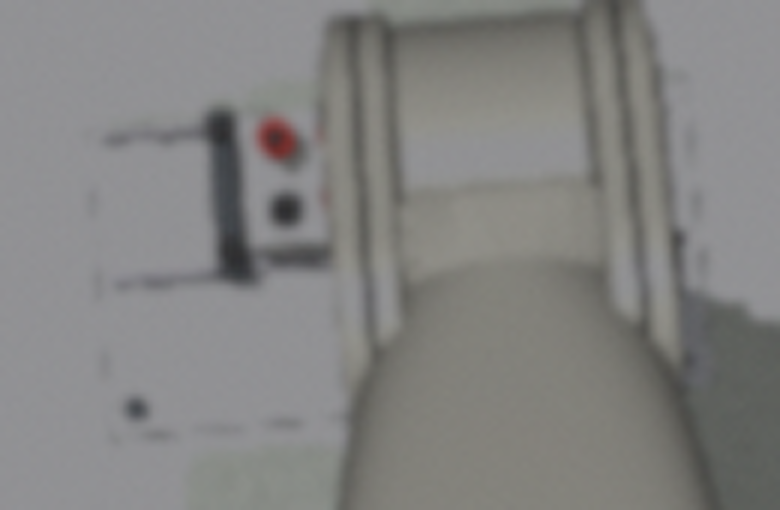

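Request:
{"op": "send_rows", "data": {
  "increments": [
    [[0,0,0,0,0,-0.05],[0,0,0,0,0,0]]
  ]
}}

```text
clock: 12.7
eef_pos: [0.5215, 0.0426, 0.1205]
tool_rot: [0.014, 1.0, -0.001, 0.0]
ft_force: [-0.3, -2.0, 5.1]
grip_width: 0.0136
```

```bash
python3 s.py
```

```text
t 12.7 turn 1.1519 F [-0.26 -2.04  5.09] M [-0.405  0.017 -0.078] tau6 -0.088 p [0.5215 0.0426 0.1205] w 0.0136
avg Mz,tau6,F [-0.071 -0.081 -0.121 -1.899  5.567] Mz each [-0.075 -0.077 -0.03  -0.101] turn 1.1519
```

Request:
{"op": "send_rows", "data": {
  "increments": [
    [[0,0,0,0,0,-0.05],[0,0,0,0,0,0]]
  ]
}}

```text
clock: 13.15
eef_pos: [0.5215, 0.0426, 0.1205]
tool_rot: [0.009, 1.0, -0.001, 0.0]
ft_force: [0.0, -1.4, 4.9]
grip_width: 0.0129
```

```bash
python3 s.py
```

```text
t 13.15 turn 1.1606 F [ 0.   -1.4   4.93] M [-0.428  0.099 -0.113] tau6 -0.088 p [0.5215 0.0426 0.1205] w 0.0129
avg Mz,tau6,F [-0.097 -0.081 -0.551 -2.581  5.329] Mz each [-0.093 -0.083 -0.114 -0.097] turn 1.1606
```

Still sliding.

Request:
{"op": "send_rows", "data": {
  "increments": [
    [[0,0,0,0,0,-0.05],[0,0,0,0,0,-0.05],[0,0,0,0,0,0]]
  ]
}}

```text
clock: 13.72
eef_pos: [0.5215, 0.0426, 0.1205]
tool_rot: [0.001, 1.0, -0.001, 0.0]
ft_force: [0.0, -1.4, 6.2]
grip_width: 0.0131
```

```bash
python3 s.py
```

```text
t 13.72 turn 1.1781 F [ 0.05 -1.36  6.21] M [-0.419  0.045 -0.121] tau6 -0.086 p [0.5215 0.0426 0.1205] w 0.0131
avg Mz,tau6,F [-0.086 -0.079 -0.504 -2.542  5.147] Mz each [-0.055 -0.048 -0.101 -0.139] turn 1.1781
```

Request:
{"op": "send_rows", "data": {
  "increments": [
    [[0,0,0,0,0,-0.05],[0,0,0,0,0,-0.05],[0,0,0,0,0,0]]
  ]
}}

```text
clock: 14.3
eef_pos: [0.5215, 0.0426, 0.1205]
tool_rot: [-0.008, 1.0, -0.001, 0.0]
ft_force: [0.2, -2.9, 5.4]
grip_width: 0.0133
```

```bash
python3 s.py;python3 -c "
from h import *
c=save('side','s8.png');crop(c,210,330,190,330,4.2,'s8c.png')"
```

```text
t 14.3 turn -5.0876 F [ 0.16 -2.85  5.36] M [-0.417  0.035 -0.174] tau6 -0.087 p [0.5215 0.0426 0.1205] w 0.0133
avg Mz,tau6,F [-0.058 -0.079 -0.047 -2.301  5.064] Mz each [-0.058 -0.034 -0.091 -0.05 ] turn -5.0876
```

View pics/s8c.png

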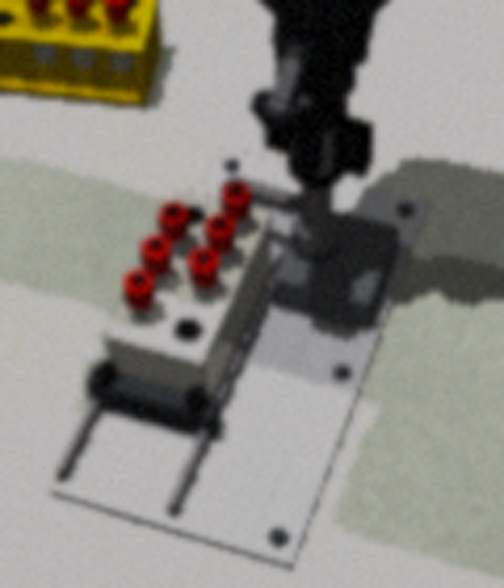

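```bash
sed -i 's/theta(o)-1.9625/theta(o)%(2*np.pi)-1.9625/;s/theta(get_obs())-1.9625/theta(get_obs())%(2*np.pi)-1.9625/' s.py
```

Request:
{"op": "send_rows", "data": {
  "increments": [
    [[0,0,0,0,0,-0.05],[0,0,0,0,0,-0.05],[0,0,0,0,0,0]]
  ]
}}

```text
clock: 14.92
eef_pos: [0.5215, 0.0425, 0.1205]
tool_rot: [-0.017, 1.0, -0.001, 0.0]
ft_force: [-0.4, -2.1, 5.2]
grip_width: 0.0131
```

```bash
python3 s.py
```

```text
t 14.93 turn 1.213 F [-0.4  -2.1   5.19] M [-0.455  0.015 -0.1  ] tau6 -0.087 p [0.5215 0.0425 0.1205] w 0.0131
avg Mz,tau6,F [-0.102 -0.08   0.096 -2.547  5.429] Mz each [-0.101 -0.051 -0.118 -0.137] turn 1.213
```

Request:
{"op": "send_rows", "data": {
  "increments": [
    [[0,0,0,0,0,-0.05],[0,0,0,0,0,-0.05],[0,0,0,0,0,0]]
  ]
}}

```text
clock: 15.5
eef_pos: [0.5215, 0.0425, 0.1205]
tool_rot: [-0.026, 1.0, -0.001, 0.0]
ft_force: [-0.0, -2.4, 4.7]
grip_width: 0.0131
```

```bash
python3 s.py
```

```text
t 15.5 turn 1.2302 F [-0.04 -2.45  4.68] M [-0.44   0.071 -0.11 ] tau6 -0.157 p [0.5215 0.0425 0.1205] w 0.0131
avg Mz,tau6,F [-0.154 -0.15  -0.079 -2.458  5.374] Mz each [-0.139 -0.134 -0.166 -0.177] turn 1.2302
```

Request:
{"op": "send_rows", "data": {
  "increments": [
    [[0,0,0,0,0,-0.05],[0,0,0,0,0,-0.05],[0,0,0,0,0,0]]
  ]
}}

```text
clock: 16.08
eef_pos: [0.5215, 0.0425, 0.1205]
tool_rot: [-0.034, 0.999, -0.001, 0.0]
ft_force: [-0.5, -3.0, 5.0]
grip_width: 0.0132
```

```bash
python3 s.py;python3 -c "
from h import *
c=save('side','s9.png');crop(c,210,330,190,330,4.2,'s9c.png')"
```

```text
t 16.07 turn 1.2471 F [-0.55 -3.01  4.96] M [-0.405  0.028 -0.262] tau6 -0.34 p [0.5215 0.0425 0.1205] w 0.0132
avg Mz,tau6,F [-0.321 -0.332 -0.058 -2.511  5.458] Mz each [-0.352 -0.302 -0.324 -0.305] turn 1.2471
```

View pics/s9c.png

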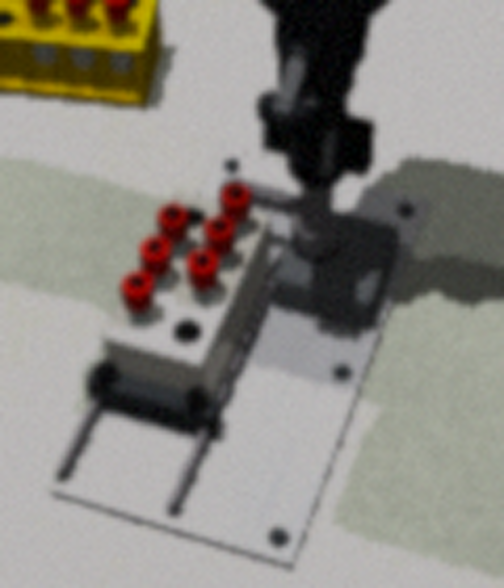

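The end stop is felt: torque rises steeply at about 4 N/mm from 1.223 rad of turn. Above the sliding level the push is about 6.4 N now, so I'll nudge on to about 7 N and hold.

Request:
{"op": "send_rows", "data": {
  "increments": [
    [[0,0,0,0,0,-0.03],[0,0,0,0,0,0],[0,0,0,0,0,0],[0,0,0,0,0,0],[0,0,0,0,0,0],[0,0,0,0,0,0]]
  ]
}}

```text
clock: 17.08
eef_pos: [0.5216, 0.0425, 0.1205]
tool_rot: [-0.036, 0.999, -0.001, 0.0]
ft_force: [-0.2, -2.1, 5.0]
grip_width: 0.0131
```

```bash
python3 s.py
```

```text
t 17.07 turn 1.2521 F [-0.2  -2.13  4.99] M [-0.393  0.055 -0.381] tau6 -0.401 p [0.5216 0.0425 0.1205] w 0.0131
avg Mz,tau6,F [-0.375 -0.401 -0.08  -2.481  5.296] Mz each [-0.378 -0.414 -0.363 -0.347] turn 1.252
```

I've pressed for over a second at about 7 N (6 to 8 N depending on how knob friction is counted). I'll ease the hand torque off gently so the knob doesn't spring back on release.

Request:
{"op": "send_rows", "data": {
  "increments": [
    [[0,0,0,0,0,0.03],[0,0,0,0,0,0.02],[0,0,0,0,0,0]]
  ]
}}

```text
clock: 17.65
eef_pos: [0.5215, 0.0425, 0.1205]
tool_rot: [-0.032, 0.999, -0.001, 0.0]
ft_force: [-0.1, -2.4, 5.5]
grip_width: 0.0129
```

```bash
python3 s.py
```

```text
t 17.65 turn 1.2437 F [-0.12 -2.41  5.52] M [-0.458 -0.009 -0.282] tau6 -0.276 p [0.5215 0.0425 0.1205] w 0.0129
avg Mz,tau6,F [-0.278 -0.276  0.333 -2.34   5.337] Mz each [-0.259 -0.281 -0.279 -0.291] turn 1.2437
```

Request:
{"op": "send_rows", "data": {
  "increments": [
    [[0,0,0,0,0,0.03],[0,0,0,0,0,0.03],[0,0,0,0,0,0]]
  ]
}}

```text
clock: 18.23
eef_pos: [0.5215, 0.0425, 0.1205]
tool_rot: [-0.027, 1.0, -0.001, 0.0]
ft_force: [0.4, -2.2, 5.4]
grip_width: 0.0126
```

```bash
python3 s.py
```

```text
t 18.23 turn 1.2336 F [ 0.36 -2.24  5.43] M [-0.444 -0.002 -0.194] tau6 -0.184 p [0.5215 0.0425 0.1205] w 0.0126
avg Mz,tau6,F [-0.202 -0.185 -0.127 -2.816  5.562] Mz each [-0.177 -0.216 -0.177 -0.238] turn 1.2336
```

Request:
{"op": "send_rows", "data": {
  "increments": [
    [[0,0,0,0,0,0.03],[0,0,0,0,0,0],[0,0,0,0,0,0]]
  ]
}}

```text
clock: 18.8
eef_pos: [0.5215, 0.0425, 0.1205]
tool_rot: [-0.025, 1.0, -0.001, 0.0]
ft_force: [-0.5, -1.9, 6.4]
grip_width: 0.0127
```

```bash
python3 s.py
```

```text
t 18.8 turn 1.2285 F [-0.46 -1.86  6.39] M [-0.446  0.053 -0.141] tau6 -0.131 p [0.5215 0.0425 0.1205] w 0.0127
avg Mz,tau6,F [-0.129 -0.131 -0.101 -1.881  5.471] Mz each [-0.109 -0.172 -0.111 -0.122] turn 1.2285
```

Request:
{"op": "send_rows", "data": {
  "increments": [
    [[0,0,0,0,0,0],[0,0,0,0,0,0],[0,0,0,0,0,0],[0,0,0,0,0,0],[0,0,0,0,0,0],[0,0,0,0,0,0],[0,0,0,0,0,0],[0,0,0,0,0,0]]
  ],
  "grip": 0
}}

```text
clock: 20.0
eef_pos: [0.5216, 0.0431, 0.1204]
tool_rot: [-0.025, 1.0, -0.0, 0.0]
ft_force: [0.3, -0.1, 1.2]
grip_width: 0.0853
```

Request:
{"op": "send_rows", "data": {
  "increments": [
    [[0,0,-0.2,0,0,0],[0,0,-0.4,0,0,0],[0,0,-0.5,0,0,0],[0,0,-0.5,0,0,0],[0,0,-0.4,0,0,0],[0,0,0,0,0,0],[0,0,0,0,0,0]]
  ]
}}

```text
clock: 20.88
eef_pos: [0.5212, 0.0431, 0.2199]
tool_rot: [-0.025, 1.0, 0.0, -0.0]
ft_force: [-1.1, -0.1, -0.2]
grip_width: 0.0848
```

```bash
python3 -c "
from h import *
st();c=wsave('w10.png');bar(c,(180,400,80,350))
c=save('side','s10.png');crop(c,210,330,190,330,4.2,'s10c.png')"
```

```text
{'clock': 20.875, 'joint_pos': [0.0825, 0.2955, 0.0277, 1.3036, 0.0, 0.0329], 'eef_pos': [0.5212, 0.0431, 0.2199], 'tool_rot': [-0.0248, 0.9997, 0.0, -0.0003], 'ft_force': [-1.0898, -0.0809, -0.2397], 'ft_torque': [-0.038, 0.0046, 0.0039], 'grip_width': 0.0848} theta -3.092
n 1950 ztop 0.14408264299385265 rect ((520.9821166992188, 41.909786224365234), (59.99815368652344, 13.71528148651123), 2.285640001296997) mean [0.51997737 0.04168822]
axis 0.04304079363453768
```

View pics/w10.png

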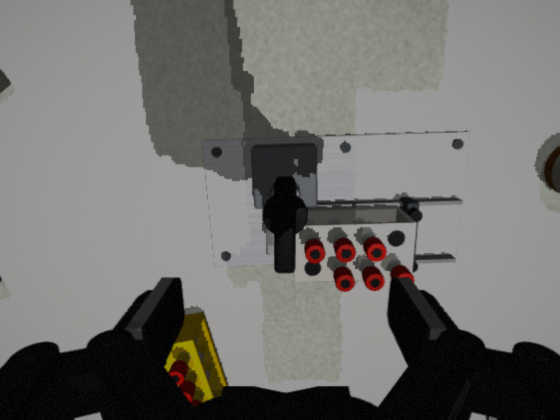

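View pics/s10c.png

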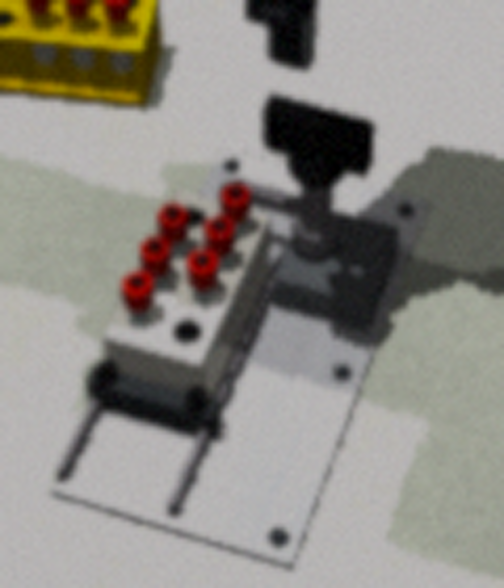

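The gripper has let go and is clear. The wrist view shows the bar at about 1.222 rad of turn, against 1.2285 at release, and the rack is against the stop. I'll shift sideways to look at the contact between roller and rack.

Request:
{"op": "send_rows", "data": {
  "increments": [
    [[-0.2,-0.4,-0.1,0,0,0],[-0.2,-0.6,0,0,0,0],[-0.2,-0.6,0,0,0,0],[-0.2,-0.4,0,0,0,0],[0,0,0,0,0,0],[0,0,0,0,0,0]]
  ]
}}

```text
clock: 21.72
eef_pos: [0.5661, -0.0543, 0.2248]
tool_rot: [-0.025, 1.0, 0.0, -0.001]
ft_force: [0.2, 0.3, 0.3]
grip_width: 0.0854
```

```bash
python3 -c "
from h import *
st();c=wsave('w11.png')"
```

```text
{'clock': 21.725, 'joint_pos': [-0.0958, 0.3849, 0.1685, 1.3558, 0.0005, -0.1457], 'eef_pos': [0.5661, -0.0543, 0.2248], 'tool_rot': [-0.0249, 0.9997, 0.0003, -0.0006], 'ft_force': [0.1883, 0.3238, 0.2589], 'ft_torque': [0.0475, 0.0157, 0.0262], 'grip_width': 0.0854} theta -3.0917
```

View pics/w11.png

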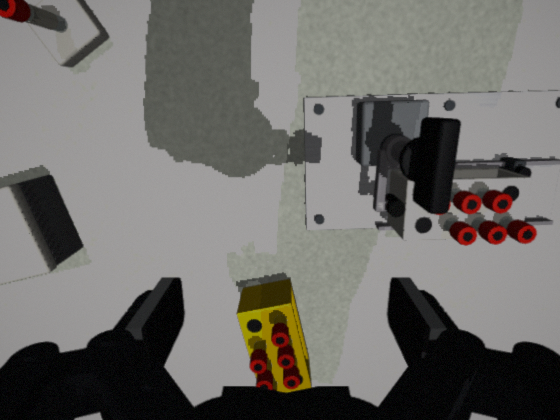

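```bash
python3 -c "
from h import *
c=ld('w11');crop(c,340,540,90,250,4,'w11c.png')
bar(c,(390,480,90,230))"
```

```text
n 2435 ztop 0.14380528400185155 rect ((522.134521484375, 39.35790252685547), (59.23554611206055, 16.767200469970703), 1.985312581062317) mean [0.52116584 0.03947598]
axis 0.043945003613431725
```

View pics/w11c.png

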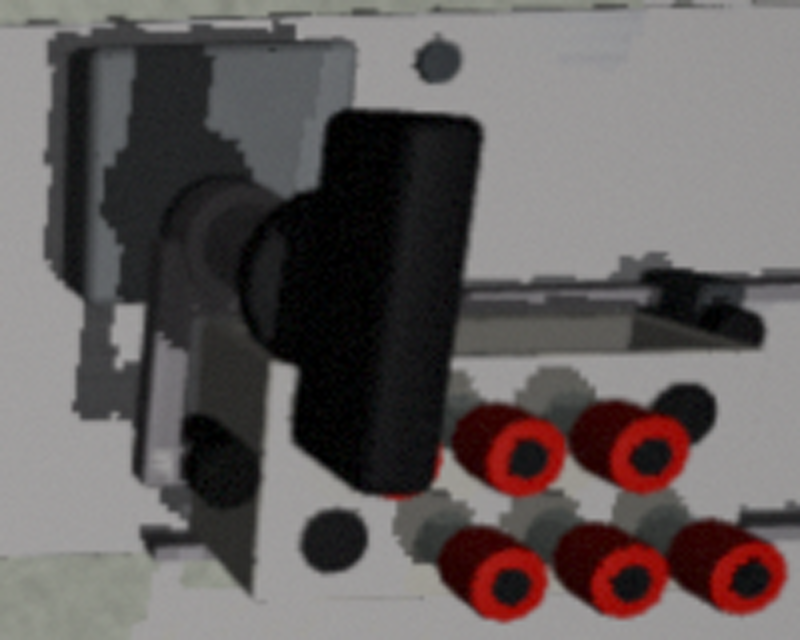

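The roller sits against the rack's end wall and the bar angle isn't creeping (0.043, then 0.044 rad). Nothing is in contact with the gripper, so I'm handing in.

```bash
python3 -c "
from h import *
print(job_done())"
```

```text
the job is handed in; nothing more can be done
None
```

I broke the seized knob loose with a short counter-clockwise twist. I then turned it on gently until the rack reached the end stop, pressed it there for just over a second, let go and backed away. The job was handed in at about 22 s.

- **Contact and home:** the roller met the rack at about 0.95 rad of turn. The torque rose steeply from about 1.22 rad, roughly 4 N per mm, which I took as the end stop.
- **Pressing force:** the hold torque was 0.375–0.40 N m, which is about 7 N. It could be anywhere from 6 to 8 N, because I could not separate the knob's friction exactly.
- **Release:** I eased the torque to 0.13 N m before opening the gripper, so the knob would not spring back.
- **Last checks:** the bar ended at about 1.22 rad of turn, against 1.2285 at release, and was not creeping. The pictures show the rack at the stop and the roller against its end wall. The gripper was empty and clear, with wrist forces near zero.
- **Not certain:** I estimate the arm still bears on the rack with about 1.5–2 N. That comes from angle and stiffness, not a direct reading, and the pictures could not rule out a gap of a few tenths of a millimetre. Bar-angle fits differed by up to about 0.01 rad between views.
- **Bystanders:** I never moved near them, but I did not measure their positions afterwards.

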